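# Lay the piston sampler in its cradle and draw its rod to the mark

### The arm

A 6-joint arm with a two-finger parallel gripper is mounted at the origin on the work surface. World frame = base frame: x ahead of the robot, y to its left, z up, the work surface at z = 0. Lengths are in mm, angles in rad, forces in N, time in s.
With the tool pointing down it reaches from about 350 to 875 mm from the base axis. Payload 4.2 kg.
Tool frame: the origin (TCP) lies midway between the tips of the shut fingers; the grasp point (between the pads) lies 19 mm behind it; z points along the fingers, y is the direction in which the jaws open and shut (so a half turn about z gives the same grasp; the last joint's range is limited). The gripper opens to 85 mm and grips with 20 to 120 N. Pads are 22 mm wide; open, the fingers measure 114 mm over their backs; the gripper's body (76 mm by 85 mm) begins 54 mm behind the grasp point. The pads swing forward as they close: fully open they stand 13 mm farther back than shut.
Start: joints at [-1.071, 0.385, 0.008, 0, -1.194, -0.259], TCP at [149.067, -606.942, 231.312] pointing down, gripper open.
Joint ranges: [-3.14, 3.14], [-1.21, 2.06], [-1.07, 1.41], [-3.16, 2.05], [-2.99, -0.16], [-3.1, 3.1]. Speed limits (rad/s): [2.79, 2.79, 3.14, 3.14, 3.14, 3.14].

### API

Orientations are given as a unit quaternion [x, y, z, w].
In Python, from bench import read_state, get_image, job_done, search_frame, regions_of gives the robot as it stands.
- The arm moves only by the tool servo_tool, never from a script. Its arguments are lists of equal length, an entry for each row: "turn": the turn, a rotation vector about the world's x, y, z in rad, a list of three; "dp": the shift along the world's x, y, z in m, a list of three; "fingers": the finger opening in m, from 0 to 0.0854. In form: {"turn": [[rx, ry, rz], ...], "dp": [[tx, ty, tz], ...], "fingers": [fingers, ...]}. A call has exactly 5 rows; each row shifts and turns the pose as measured when the row begins; what a row does not reach is not made up. A row lasts 1/8 s, in which the tool goes at most 62.5 mm and 10.7 degrees, less where a joint would pass 70% of its speed; a pose out of reach is approached as far as the arm can. A call is refused whole if a number of a shift passes 0.0625 or a number of a turn 0.188, either way. A call with a gripper value outside its range is refused whole. The fingers move at their own pace and stop on an object; the grip force is fixed at half the most. Time passes only in rows, so rows that do not move let the fingers close, or fill a call up. It gives the time, the measured TCP pose, the force and the opening at its end, in the units of the state.
- read_state(): the state, without advancing time (a new reading comes with each control period).
- get_image(name): name is "side" or "top" or "wrist"; returns a dict with "img" (384x512x3 uint8, red, green, blue), "vfov" (degrees; the focal length in pixels is half the picture's height over the tangent of half this angle, whatever the lens; pixels are square), "cx", "cy" (the principal point, pixels), "world_from_camera" (4x4, takes a point from camera to world coordinates); the wrist camera has in their place "mount" (4x4, takes a point from camera to tool coordinates, whose origin is the TCP and whose axes are the flange's). Camera axes: x right, y down, z forward; pixel columns grow to the right and rows downward; lengths in mm; the calibration is good to about 2 mm. A picture is of the moment at which its call begins: read the wrist's pose just before it. There is no depth.
- job_done(): hands the job in, once; it reports no verdict.
Trained networks look in the newest picture that a camera, given by its name, has taken for a name from the list of things; names that differ only in an ending like _2 or _b are one class to them, and where a whole thing is asked for, a point or a joint stands for the part that bears it (a point fixed in the world has none). Each returns a list of dicts, best first, with "score" (0 to 1); they miss things now and then, are a little off and sometimes report something else, mostly with a low value. They report only what shows in the picture. A call takes as long as a camera call. They do not tell look-alikes from the thing itself.
- search_frame(query, camera): "box" ([left, top, width, height] in pixels, round what is visible of it).
- regions_of(query, camera): "region" (384x512 bool, what is visible of it) and "box" ([left, top, width, height] in pixels, round what is visible of it).
The state is a dict: "clock": time; "joints": joint angles; "joint_vel": joint speeds; "joint_efforts": joint torques, N m; "position": TCP position; "ee_rot": TCP orientation; "contact_force": force on the tool from outside, world axes, zero at the start; "wrist_torque": the same for the moment, N m; "gripper_width": finger opening in mm.
Only numpy, scipy, OpenCV 4.12 (cv2) and the standard library are available. Lean on these libraries where they do the work, as an engineer would, in place of code of your own. Each camera call takes 0.05 s, during which the arm holds its last target. There are 200 camera calls.

### The job

Pick up the stainless piston sampler standing on the bench, lay it gently on its side in the cradle with its foot in the slot behind the first V saddle, and let go of it with the rod still fully in. Then take the black handle and draw the sprung rod straight out until the red band has just come clear of the blue collar (about 40 mm), without lifting or twisting the barrel out of the cradle. Finish while holding the rod there with the sampler lying in the cradle, and leave everything else on the bench where it is.

Things in the scene. Friction and masses are not known exactly. Their poses are not given: they have to be found in the camera images.
- barrel_center (a point): Middle of the sampler's steel barrel, 77 mm from the foot's underside, on its axis. Loose, about 0.5 kg, starts upright. Foot 56 mm diameter, 10 mm thick; then barrel 40 mm diameter to 154 mm from the foot's underside (last 10 mm a blue collar); then the rod's handle, 214 mm overall. z axis: along the barrel from foot to handle.
- sampler: The whole sampler; its origin is the centre of the underside of its foot, on the barrel's axis, and its z axis runs along the barrel from foot to handle.
- handle (a point): Middle of the rod's black handle on the barrel's axis, 182 mm from the foot's underside with the rod in; moves out with the rod. Round grip 20 mm diameter, 48 mm long, 4 mm clear of the blue collar when in; beyond it an end disc 32 mm diameter, 8 mm thick. z axis as for the barrel.
- rod (a joint): How far the rod is drawn out of the barrel along its axis, m: 0 fully in, 0.07 the most. A spring pulls it in (3.5 N when in, 70 N/m more as it comes out) and the seal drags 1.5 N: about 8 N at 40 mm. Let go, it slides back in. The red band (6 mm wide) comes fully clear of the blue collar at 0.038.
- cradle_axis (a point): On the line where the barrel's axis runs when the sampler lies in the fixed cradle (green V saddles on a dark steel plate, 200 x 100 x 12 mm), 55 mm above the bench over the plate's centre. x axis: level, the way the handle must point. With the foot in mid slot, barrel_center lies at x = -3 mm and the handle at +102 mm, past the plate.
- slot (a point): Middle of the cradle's slot for the foot, on the axis line, 75 mm behind cradle_axis: 22 mm long, between an end stop wall (12 mm thick, top 62 mm above the bench) and the first V saddle (16 mm thick, arms up to axis height). The foot has 6 mm play each way; a pull on the rod draws the sampler forward until the foot meets this saddle, which holds it.
- front_saddle (a point): Middle of the second, lower V saddle, on the axis line 54 mm ahead of cradle_axis: 16 mm thick, its arms end about 6 mm below the axis. Between the two saddles (94 mm apart) the space beside and under the barrel is free down to the plate, so fingers fit there.
Not all that is in view belongs to the job. What is shaped like the part that bears cradle_axis but yellow is not meant.

How it is judged (in metres and radians):
On the way, in this order (a step that is already met when the one before it is completed fails the run):
1. the sampler lies in the cradle, its foot in the slot, let go and at rest, the rod still in (height (world z) of barrel_center between 0.048 and 0.061 m and y of barrel_center in the frame of cradle_axis between -0.007 and 0.007 m and x of sampler in the frame of slot between -0.014 and 0.004 m and angle between the z axis of barrel_center and the x axis of cradle_axis, either way round below 0.07 rad and value of joint rod below 0.006 m and contact force between the fingers and sampler below 0.1 N and linear speed of sampler below 0.03 m/s), for 0.3 s.
2. the rod is drawn out to the mark and held, the sampler still lying in the cradle (height (world z) of barrel_center between 0.048 and 0.061 m and y of barrel_center in the frame of cradle_axis between -0.007 and 0.007 m and x of sampler in the frame of slot between -0.014 and 0.004 m and angle between the z axis of barrel_center and the x axis of cradle_axis, either way round below 0.07 rad and value of joint rod between 0.034 and 0.048 m), for 0.3 s.
At the end, for the whole second after the job is handed in: The fingers hold the rod still, drawn out 34 to 48 mm, with the sampler lying in the cradle: foot in the slot, barrel axis within 7 mm of the cradle's axis line (7 mm low to 6 mm high) and within 0.07 rad of its direction (all of step 2 and velocity of joint rod between -0.01 and 0.01 m/s and contact force between the fingers and sampler above 1 N); the arm keeps its last pose, push and grip.
It fails at once if the rod is drawn while the barrel is not lying in the cradle, or the pull lifts or twists it out (value of joint rod above 0.012 m and (height (world z) of barrel_center above 0.065 m or angle between the z axis of barrel_center and the x axis of cradle_axis, either way round above 0.12 rad)).
It fails at once if the sampler is dropped or knocked over (contact force between the fingers and sampler below 0.1 N and linear speed of sampler above 0.5 m/s).
It fails at once if another thing on the bench is moved by over 30 mm (distance of any of media_bottle, beaker, wrench, port_cap, clamp_ring from where it was at the start of the episode above 0.03 m).
It also fails if it takes over 64 s, if anything falls off the work surface, if the arm or the gripper's body presses on something with over 40 N, if the wrist force passes 120 N, or if a joint passes its speed limit or range.

## Working session

There is one attempt and no reset: what is moved stays moved. The work goes in short steps, Python scripts to look and compute and a tool call to move; the robot and the scene stay as the last step left them, time stands still between calls to the robot, and variables do not carry over. Pictures are saved under pics/ and viewed, about 8 in all and at most 12, crops included, and the job is handed in when it is done.

Besides the shell and the picture viewer there is one more tool, called as name(argument=value, ...), one argument or row to a line, values as JSON. servo_tool: Moves the arm, as the interface text tells. Its arguments: {"type":"object","properties":{"turn":{"type":"array","items":{"type":"array","items":{"type":"number"}}},"dp":{"type":"array","items":{"type":"array","items":{"type":"number"}}},"fingers":{"type":"array","items":{"type":"number"}}},"required":["turn","dp","fingers"]}

```bash
ls; mkdir -p pics; cat > h.py <<'E'
import numpy as np, cv2
from bench import *
E
python3 - <<'E'
from h import *
s=read_state(); print(s['clock'],s['position'],s['ee_rot'],s['gripper_width'])
ims=[]
for n in ("side","top"):
    d=get_image(n); print(n,d['vfov'],d['cx'],d['cy'],np.round(d['world_from_camera'],3).tolist())
    cv2.imwrite(f'pics/{n}0.png',d['img'][:,:,::-1])
    for q in ("sampler","barrel_center","handle","cradle_axis","slot","front_saddle"):
        try: print(q,[(r['box'],round(r['score'],2)) for r in search_frame(q,n)][:3])
        except Exception as e: print(q,e)
d=get_image("wrist");print(d['vfov'],d['cx'],d['cy'],np.round(d['mount'],3).tolist())
cv2.imwrite('pics/w0.png',d['img'][:,:,::-1])
E
```

```text
pics
0.0 [ 148.92839421 -606.40968545  230.21846185] [-1.20002902e-01  9.92772955e-01  1.06574076e-03 -1.64776950e-04] 85.12995524888379
side 43.990807664449044 265.66108599766727 188.74024969351441 [[-0.797, -0.462, 0.388, 125.819], [-0.603, 0.619, -0.503, 473.867], [-0.008, -0.635, -0.772, 898.44], [0.0, 0.0, 0.0, 1.0]]
sampler [([158.8, 201.5, 41.0, 75.5], 0.74)]
barrel_center [([160.8, 195.6, 36.0, 80.4], 0.82)]
handle [([161.4, 199.2, 15.7, 26.5], 0.56)]
cradle_axis [([343.8, 127.3, 48.5, 61.7], 0.89), ([245.3, 183.0, 70.2, 73.0], 0.62)]
slot [([345.5, 129.5, 44.0, 63.0], 0.69), ([243.5, 182.3, 71.6, 77.2], 0.61)]
front_saddle [([341.4, 129.0, 50.2, 64.4], 0.9), ([245.4, 180.8, 71.1, 74.4], 0.76)]
top 50.27379000036608 259.03635714957596 189.3759740773888 [[-0.013, -0.997, 0.077, 442.483], [-1.0, 0.012, -0.008, -20.486], [0.007, -0.077, -0.997, 1207.049], [0.0, 0.0, 0.0, 1.0]]
sampler [([174.3, 156.9, 25.8, 24.0], 0.75)]
barrel_center [([174.7, 155.2, 24.4, 27.6], 0.71)]
handle []
cradle_axis [([236.0, 179.1, 69.9, 52.0], 0.9), ([328.0, 197.6, 75.6, 57.4], 0.67)]
slot [([230.9, 177.6, 76.6, 51.1], 0.85), ([327.9, 201.4, 74.5, 56.9], 0.81)]
front_saddle [([329.6, 203.6, 76.6, 54.2], 0.95), ([237.2, 180.2, 71.7, 46.1], 0.6)]
66.09831154215571 256.39332608449945 193.20840983520614 [[-0.001, -0.964, -0.266, 67.935], [1.0, -0.001, -0.001, 0.026], [0.001, -0.266, 0.964, -142.727], [0.0, 0.0, 0.0, 1.0]]
```

```bash
python3 - <<'E'
import cv2,numpy as np
t=cv2.imread('pics/top0.png');s=cv2.imread('pics/side0.png')
a=cv2.resize(t[130:290,150:430],(800,457),interpolation=cv2.INTER_CUBIC)
cv2.imwrite('pics/tc.png',a)
b=cv2.resize(s[110:300,140:420],(800,543),interpolation=cv2.INTER_CUBIC)
cv2.imwrite('pics/sc.png',b)
E
```

```text
(no output)
```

View pics/tc.png

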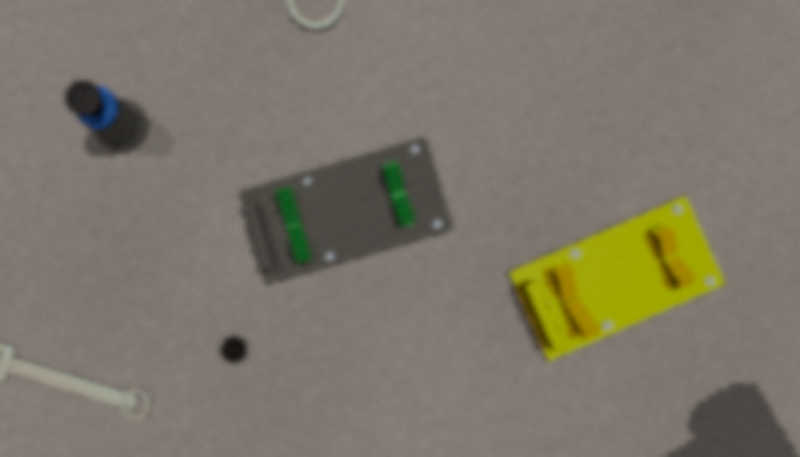

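View pics/sc.png

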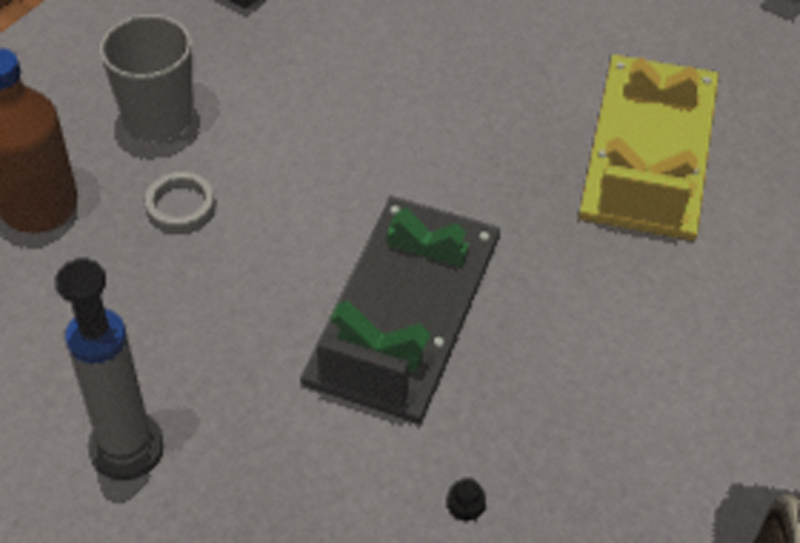

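The top crop shows the dark cradle (corners at about (243,190), (425,138), (452,228), (270,283)). Its stop wall is on the left, so the handle points right, towards −y. The sampler stands with its disc at (85,97) and its foot near (124,130). The side crop confirms this, with the sampler disc at (81,279) and the foot at (126,447).

```bash
cat >> h.py <<'E'
def ray(d,px,T=None):
    T=d['world_from_camera'] if T is None else T
    f=192/np.tan(np.radians(d['vfov']/2))
    v=T[:3,:3]@np.array([(px[0]-d['cx'])/f,(px[1]-d['cy'])/f,1.]); return T[:3,3],v/np.linalg.norm(v)
def atz(d,px,z,T=None):
    o,v=ray(d,px,T); return o+v*(z-o[2])/v[2]
def tri(rays):
    A=sum(np.eye(3)-np.outer(v,v) for o,v in rays);b=sum((np.eye(3)-np.outer(v,v))@o for o,v in rays)
    p=np.linalg.solve(A,b); return p,[np.linalg.norm((np.eye(3)-np.outer(v,v))@(p-o)) for o,v in rays]
def proj(d,P,T=None):
    T=d['world_from_camera'] if T is None else T
    f=192/np.tan(np.radians(d['vfov']/2)); c=T[:3,:3].T@(np.asarray(P,float)-T[:3,3]); return c[:2]/c[2]*f+[d['cx'],d['cy']]
def wristT(s,d):
    from scipy.spatial.transform import Rotation as R
    T=np.eye(4);T[:3,:3]=R.from_quat(s['ee_rot']).as_matrix();T[:3,3]=s['position'];return T@d['mount']
E
python3 - <<'E'
from h import *
t=get_image('top');s=get_image('side')
k=280/800
tp=lambda x,y:(150+x*k-.3,130+y*k-.3); sp=lambda x,y:(140+x*k-.3,110+y*k-.3)
cT=[(243,190),(425,138),(452,228),(270,283)]
cS=[(303,380),(390,198),(499,232),(420,420)]
# correspondences: side stop-wall end near; find mapping by printing both
print('top z12',[np.round(atz(t,tp(*p),12)) for p in cT]); print('side z12',[np.round(atz(s,sp(*p),12)) for p in cS])
print('disc tri',tri([ray(t,tp(85,97)),ray(s,sp(81,279))]))
print('top disc z214',atz(t,tp(85,97),214),'side',atz(s,sp(81,279),214))
print('foot z10 top',atz(t,tp(124,130),10),'side',atz(s,sp(126,443),10))
for n,d in(('top',t),('side',s)):
    r=regions_of('sampler',n); 
    if r: m=r[0]['region'];print(n,r[0]['box'],m.sum())
E
```

```text
top z12 [array([516.,  41.,  12.]), array([ 567., -147.,   12.]), array([ 474., -173.,   12.]), array([421.,  14.,  12.])]
side z12 [array([513.,  46.,  12.]), array([ 569., -143.,   12.]), array([ 473., -168.,   12.]), array([420.,  21.,  12.])]
disc tri (array([586.43022492, 166.31481236, 209.87523604]), [np.float64(1.2308455172382387), np.float64(1.2308455172382555)])
top disc z214 [584.87790435 164.72589519 214.        ] side [584.77040483 168.79879788 214.        ]
foot z10 top [579.44889822 162.64125905  10.        ] side [585.31991866 168.53371237  10.        ]
top [174.9, 158.6, 28.5, 24.8] 494
side [158.3, 198.9, 36.7, 78.5] 1529
```

```bash
python3 - <<'E'
from h import *
t=get_image('top')
for q in ("media_bottle","beaker","wrench","port_cap","clamp_ring"):
    for n in("top","side"):
        d=t if n=='top' else get_image('side')
        for r in search_frame(q,n)[:2]:
            b=r['box']; print(q,n,round(r['score'],2),'base-ish',np.round(atz(d,(b[0]+b[2]/2,b[1]+b[3]*(.5 if n=='top' else .85)),0)[:2]))
E
```

```text
Traceback (most recent call last):
ValueError: it knows: barrel_center, cradle_axis, front_saddle, handle, rod, sampler, slot
```

servo_tool(
  turn=[
    [0,0,0.178],
    [0,0,0.178],
    [0,0,0.178],
    [0,0,0.178],
    [0,0,0.178],
  ],
  dp=[
    [0.02,0.04,0.03],
    [0.03,0.05,0.02],
    [0.03,0.05,0.02],
    [0.03,0.05,0.02],
    [0.03,0.05,0.02],
  ],
  fingers=[0.085,0.085,0.085,0.085,0.085],
)

```text
clock: 1.62
position: [289.2, -363.4, 340.3]
ee_rot: [-0.545, 0.839, 0.002, -0.002]
contact_force: [0.1, -0.5, 0.0]
gripper_width: 85.0
```

servo_tool(
  turn=[
    [0,0,0.178],
    [0,0,0.178],
    [0,0,0.178],
    [0,0,0.178],
    [0,0,0.0],
  ],
  dp=[
    [0.03,0.05,0.01],
    [0.03,0.05,0],
    [0.03,0.05,0],
    [0.03,0.05,0],
    [0.03,0.04,0],
  ],
  fingers=[0.085,0.085,0.085,0.085,0.085],
)

```text
clock: 2.25
position: [442.7, -114.6, 355.2]
ee_rot: [0.811, -0.585, 0.004, -0.001]
contact_force: [1.3, -1.5, 0.2]
gripper_width: 84.8
```

```bash
python3 - <<'E'
from h import *
s=read_state(); print(s['clock'],s['position'],s['ee_rot'],np.round(s['joints'],3),s['contact_force'])
E
```

```text
2.25 [ 442.67650412 -114.58857248  355.18475518] [ 0.81081955 -0.58528306  0.00375937 -0.00112768] [ 0.106  0.018 -0.156  0.003 -1.39   0.214] [ 1.26690208 -1.50468759  0.19581031]
```

```bash
python3 - <<'E'
from h import *
s=read_state();w=get_image('wrist');cv2.imwrite('pics/w1.png',w['img'][:,:,::-1])
T=wristT(s,w);np.save('T1.npy',T)
for P in [(494,-65,12),(516,41,12),(567,-147,12),(474,-173,12),(421,14,12),(585,166,10)]: print(P,proj(w,P,T).round())
d=get_image('side');k=.35
for n,p in dict(bottle=(35,215),bottleR=(75,205),beaker=(155,145),ring=(180,205)).items(): print(n,atz(d,(140+p[0]*k,110+p[1]*k),0).round())
E
```

```text
(494, -65, 12) [219. 174.]
(516, 41, 12) [190. 226.]
(567, -147, 12) [190. 112.]
(474, -173, 12) [250. 114.]
(421, 14, 12) [246. 228.]
(585, 166, 10) [137. 274.]
bottle [808.  48.   0.]
bottleR [788.  19.   0.]
beaker [781. -75.   0.]
ring [715. -36.   0.]
```

View pics/w1.png

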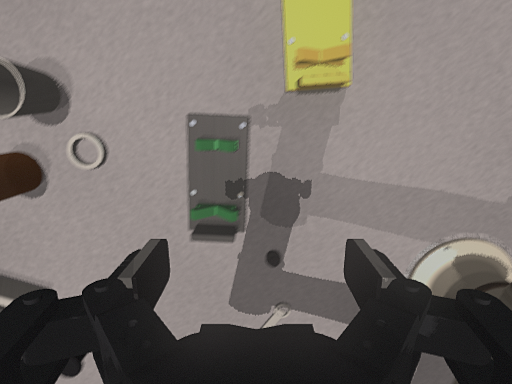

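The wrist view shows the green-saddle cradle with plate corners at about (189,115), (250,118), (246,236) and (188,229). That agrees with the projections to within 2–8 px. The handle must point up in this image. I'll take a closer wrist view over the cradle.

servo_tool(
  turn=[
    [0,0,-0.03],
    [0,0,0],
    [0,0,0],
    [0,0,0],
    [0,0,0.0],
  ],
  dp=[
    [0.02,0.04,-0.03],
    [0.02,0.04,-0.03],
    [0.015,0.035,-0.02],
    [0,0,0],
    [0,0,0],
  ],
  fingers=[0.085,0.085,0.085,0.085,0.085],
)

```text
clock: 2.98
position: [500.4, 3.7, 273.5]
ee_rot: [0.802, -0.597, 0.005, -0.001]
contact_force: [-1.0, 0.2, -0.0]
gripper_width: 84.7
```

```bash
cat > fit.py <<'E'
from h import *
from scipy.optimize import least_squares
views=[]
s=read_state();w=get_image('wrist');views.append(('w',w,wristT(s,w)))
cv2.imwrite('pics/w2.png',w['img'][:,:,::-1])
for n in('top','side'):
    d=get_image(n);views.append((n,d,d['world_from_camera']))
C=[(100,50),(100,-50),(-100,-50),(-100,50)]
def model(p):
    c,sn=np.cos(p[2]),np.sin(p[2]); return [(p[0]+c*a-sn*b,p[1]+sn*a+c*b,12) for a,b in C]
p=np.array([494,-63,np.radians(-74.3)])
for it in range(2):
  obs=[]
  for n,d,T in views:
    g=cv2.cvtColor(d['img'],cv2.COLOR_RGB2GRAY)
    for i,P in enumerate(model(p)):
        q=proj(d,P,T)
        if not(8<q[0]<504 and 8<q[1]<376): continue
        r=cv2.cornerSubPix(g,np.float32([[q]]),(5,5) if n!='side' else (4,4),(-1,-1),(3,40,.01))[0,0]
        if np.hypot(*(r-q))<6: obs.append((n,d,T,i,r))
  for sel in('w','top','side','wtopside'):
    o=[x for x in obs if x[0] in sel]
    if len(o)<2: continue
    f=lambda p:np.ravel([(proj(d,model(p)[i],T)-r) for n,d,T,i,r in o])
    R=least_squares(f,p,x_scale=[1,1,.01],loss='soft_l1');print(sel,len(o),R.x[:2].round(1),np.degrees(R.x[2]).round(2),'res',np.abs(R.fun).round(1).tolist())
  p=R.x
print(s['clock'],s['position'],s['ee_rot'])
E
python3 fit.py; python3 -c "
import cv2;w=cv2.imread('pics/w2.png')"
```

```text
w 4 [494.2 -63.3] -74.16 res [0.5, 0.3, 0.2, 0.3, 0.2, 2.1, 0.1, 0.1]
top 4 [494.2 -67.3] -73.23 res [2.3, 1.6, 2.2, 0.1, 1.9, 2.5, 2.4, 0.2]
side 4 [493.3 -59.4] -74.44 res [0.4, 1.7, 0.9, 0.3, 0.4, 0.5, 0.1, 1.9]
wtopside 12 [494.4 -62.9] -74.21 res [0.6, 0.1, 0.1, 0.1, 0.0, 2.3, 0.2, 0.0, 1.2, 1.2, 0.6, 0.7, 3.9, 2.0, 3.8, 0.9, 0.1, 2.8, 1.2, 0.9, 0.4, 1.9, 0.9, 0.7]
w 4 [494.3 -63.2] -74.18 res [0.5, 0.3, 0.2, 0.2, 0.1, 2.1, 0.1, 0.2]
top 4 [494.2 -67.3] -73.24 res [2.3, 1.6, 2.2, 0.1, 1.9, 2.5, 2.4, 0.2]
side 4 [493.3 -59.4] -74.44 res [0.4, 1.7, 0.9, 0.3, 0.4, 0.5, 0.1, 1.9]
wtopside 12 [494.4 -62.9] -74.23 res [0.6, 0.1, 0.1, 0.1, 0.1, 2.3, 0.0, 0.0, 1.2, 1.2, 0.6, 0.7, 3.9, 2.0, 3.8, 0.9, 0.1, 2.8, 1.2, 0.9, 0.3, 1.9, 0.9, 0.7]
2.975 [500.39696945   3.74979833 273.52584581] [ 0.8022913  -0.59691065  0.00491344 -0.00148392]
```

View pics/w2.png

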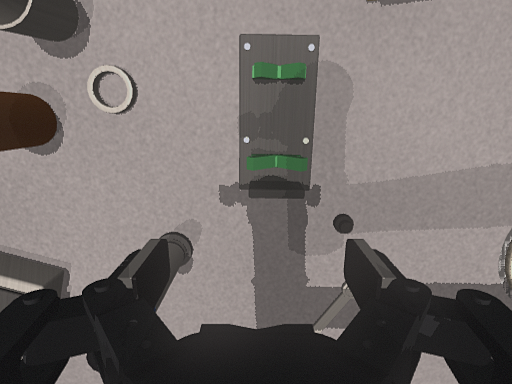

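The cradle is at (494.3, −63.0), yaw −74.2°, with the plate height consistent in all three views. Something box-like shows at the lower left (30,290), so I'll check the full top view before swinging over there.

View pics/top0.png

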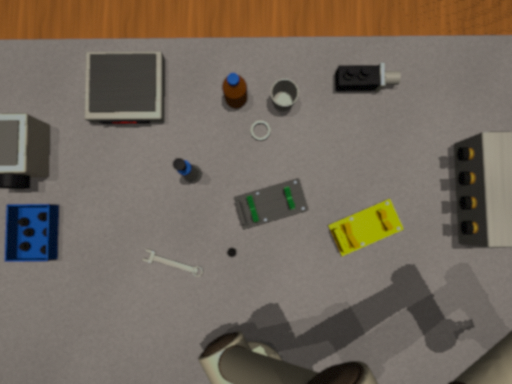

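The full top view shows the sampler at (185,170). A blue rack is at (30,232) and a tall instrument at (20,150), both beyond y≈570. I'll approach the sampler with tool heading −53°, which keeps the wrist well clear of both.

servo_tool(
  turn=[
    [0,0,0.176],
    [0,0,0.176],
    [-0.14,-0.105,0],
    [-0.14,-0.105,0],
    [-0.14,-0.105,0],
  ],
  dp=[
    [-0.02,0.05,0.02],
    [-0.02,0.05,0.02],
    [-0.02,0.05,0.02],
    [-0.01,0.05,0],
    [0,0.03,0],
  ],
  fingers=[0.085,0.085,0.085,0.085,0.085],
)

```text
clock: 3.75
position: [431.7, 231.4, 342.4]
ee_rot: [0.861, -0.434, 0.244, 0.106]
contact_force: [1.4, 0.5, 0.0]
gripper_width: 85.2
```

servo_tool(
  turn=[
    [-0.14,-0.105,0],
    [-0.14,-0.105,0],
    [-0.14,-0.105,0],
    [-0.14,-0.105,0],
    [-0.14,-0.105,0],
  ],
  dp=[
    [0,0,0],
    [0,0,0],
    [0,0,0],
    [0,0,0],
    [0,0,0],
  ],
  fingers=[0.085,0.085,0.085,0.085,0.085],
)

```text
clock: 4.38
position: [432.2, 234.6, 348.7]
ee_rot: [0.676, -0.333, 0.598, 0.273]
contact_force: [0.9, -0.2, -0.1]
gripper_width: 85.1
```

```bash
cat > st.py <<'E'
from h import *
from scipy.spatial.transform import Rotation as R
s=read_state();M=R.from_quat(s['ee_rot']).as_matrix()
print('t',s['clock'],'pos',np.round(s['position'],1),'F',np.round(s['contact_force'],1),'Tq',np.round(s['wrist_torque'],2),'w',round(s['gripper_width'],1))
print('J',np.round(s['joints'],2)); print('x',M[:,0].round(3),'y',M[:,1].round(3),'z',M[:,2].round(3),'grasp',np.round(s['position']-19*M[:,2],1))
E
python3 st.py
```

```text
t 4.375 pos [432.2 234.6 348.7] F [ 0.9 -0.2 -0.1] Tq [1.57 1.28 0.03] w 85.1
J [ 1.25  0.35 -0.71  1.01 -1.71 -1.17]
x [ 0.063 -0.124  0.99 ] y [-0.778 -0.628 -0.029] z [ 0.626 -0.768 -0.136] grasp [420.3 249.2 351.3]
```

servo_tool(
  turn=[
    [-0.124,-0.065,0],
    [0,0,0],
    [0,0,0],
    [0,0,0],
    [0,0,0],
  ],
  dp=[
    [0.02,0.002,-0.05],
    [0.02,0.002,-0.05],
    [0.025,0.002,-0.05],
    [0.02,0.002,-0.05],
    [0,0,0],
  ],
  fingers=[0.085,0.085,0.085,0.085,0.085],
)

```text
clock: 5.0
position: [522.1, 242.5, 142.9]
ee_rot: [0.637, -0.306, 0.64, 0.303]
contact_force: [-0.2, -0.8, 1.0]
gripper_width: 85.1
```

```bash
python3 st.py; python3 - <<'E'
from h import *
s=read_state();w=get_image('wrist');T=wristT(s,w);cv2.imwrite('pics/w3.png',w['img'][:,:,::-1])
print(search_frame('sampler','wrist')[:2],search_frame('handle','wrist')[:2])
for z in(0,77,154,214): print(z,proj(w,(585,167,z),T).round(1))
E
```

```text
t 5.0 pos [522.1 242.5 142.9] F [-0.2 -0.8  1. ] Tq [ 1.47  1.26 -0.  ] w 85.1
J [ 1.06  0.8  -0.72  1.2  -1.59 -1.52]
x [-0.006 -0.002  1.   ] y [-0.776 -0.63  -0.006] z [ 0.63  -0.776  0.002] grasp [510.2 257.3 142.8]
[{'box': [228.0, 108.0, 52.2, 220.1], 'score': 0.8}] [{'box': [233.7, 106.4, 40.8, 80.5], 'score': 0.75}, {'box': [228.9, 108.8, 47.3, 222.7], 'score': 0.6}]
0 [255.  335.9]
77 [254.4 264.7]
154 [253.6 182. ]
214 [252.9 107.5]
```

View pics/w3.png

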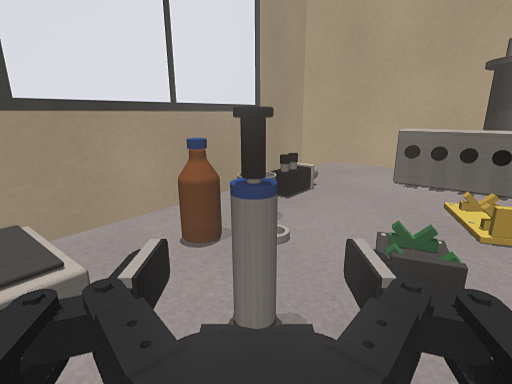

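The wrist view shows the sampler upright and centred between the open fingers (barrel x≈254, disc top y≈107), matching the projection of (585,167). Next I'll lower, advance and grip.

servo_tool(
  turn=[
    [0,0,0],
    [0,0,0],
    [0,0,0],
    [0,0,0],
    [0,0,0],
  ],
  dp=[
    [0,0,-0.03],
    [0,0,-0.025],
    [0.025,-0.031,0],
    [0.025,-0.031,0],
    [0.0,0.0,0],
  ],
  fingers=[0.085,0.085,0.085,0.085,0.085],
)

```text
clock: 5.78
position: [571.9, 185.8, 101.6]
ee_rot: [0.636, -0.313, 0.644, 0.289]
contact_force: [-0.1, 1.3, 0.4]
gripper_width: 85.0
```

```bash
python3 st.py; python3 - <<'E'
from h import *
s=read_state();w=get_image('wrist');T=wristT(s,w);cv2.imwrite('pics/w4.png',w['img'][:,:,::-1])
print(regions_of('sampler','wrist')[0]['box'],proj(w,(585,167,214),T).round(1),proj(w,(585,167,150),T).round(1))
r=regions_of('sampler','wrist')[0]['region']
for y in range(150,330,30): c=np.where(r[y])[0]; print(y,c.min() if len(c) else 0,c.max() if len(c) else 0)
E
```

```text
t 5.775 pos [571.9 185.8 101.6] F [-0.1  1.3  0.4] Tq [ 1.57  1.27 -0.  ] w 85.0
J [ 0.88  0.85 -0.76  1.38 -1.56 -1.65]
x [-0.024 -0.026  0.999] y [-0.769 -0.638 -0.035] z [ 0.638 -0.77  -0.005] grasp [559.8 200.5 101.7]
[217.8, 9.0, 75.5, 319.8] [250.4  18.5] [255.1 147.1]
150 219 290
180 221 291
210 223 291
240 225 291
270 228 291
300 230 291
```

servo_tool(
  turn=[
    [-0.026,0.024,0],
    [0,0,0],
    [0,0,0],
    [0,0,0],
    [0,0,0],
  ],
  dp=[
    [0,0,-0.012],
    [0.009,-0.012,0],
    [0.009,-0.012,0],
    [0.009,-0.012,0],
    [0,0,0],
  ],
  fingers=[0.085,0.085,0.085,0.085,0.085],
)

```text
clock: 6.55
position: [598.9, 154.9, 87.9]
ee_rot: [0.642, -0.297, 0.641, 0.298]
contact_force: [0.3, 0.1, -0.4]
gripper_width: 84.9
```

```bash
python3 st.py; python3 - <<'E'
from h import *
w=get_image('wrist');r=regions_of('sampler','wrist')[0]['region']
for y in range(120,330,40): c=np.where(r[y])[0]; print(y,c.min() if len(c) else 0,c.max() if len(c) else 0)
E
```

```text
t 6.55 pos [598.9 154.9  87.9] F [ 0.3  0.1 -0.4] Tq [1.52 1.3  0.03] w 84.9
J [ 0.77  0.88 -0.78  1.5  -1.56 -1.65]
x [0.001 0.001 1.   ] y [-0.763 -0.647  0.002] z [ 0.647 -0.763 -0.   ] grasp [586.6 169.4  87.9]
120 211 309
160 212 308
200 214 306
240 216 304
280 218 302
320 218 300
```

servo_tool(
  turn=[
    [0,0,0],
    [0,0,0],
    [0,0,0],
    [0,0,0],
    [0,0,0],
  ],
  dp=[
    [0.001,-0.003,0],
    [0,0,0],
    [0,0,0],
    [0,0,0],
    [0,0,0],
  ],
  fingers=[0.085,0.03,0.03,0.03,0.03],
)

```text
clock: 7.28
position: [599.2, 154.7, 88.0]
ee_rot: [0.642, -0.295, 0.642, 0.296]
contact_force: [-0.3, -0.2, 0.6]
gripper_width: 38.5
```

servo_tool(
  turn=[
    [0,0,0],
    [0,0,0],
    [0,0,0],
    [0,0,0],
    [0,0,0],
  ],
  dp=[
    [0,0,0],
    [0,0,0],
    [0,0,0],
    [0,0,0],
    [0,0,0],
  ],
  fingers=[0.03,0.03,0.03,0.03,0.03],
)

```text
clock: 7.9
position: [599.1, 154.6, 88.0]
ee_rot: [0.642, -0.296, 0.642, 0.296]
contact_force: [-0.6, -0.2, -0.4]
gripper_width: 38.2
```

servo_tool(
  turn=[
    [0,0,0],
    [0,0,0],
    [0,0,0],
    [0,0,0],
    [0,0,0],
  ],
  dp=[
    [0,0,0.005],
    [0,0,0.01],
    [0,0,0.02],
    [0,0,0.03],
    [0,0,0.03],
  ],
  fingers=[0.03,0.03,0.03,0.03,0.03],
)

```text
clock: 8.52
position: [598.2, 153.8, 183.1]
ee_rot: [0.646, -0.294, 0.639, 0.298]
contact_force: [-0.0, 0.6, -5.5]
gripper_width: 38.3
```

```bash
python3 st.py
```

```text
t 8.525 pos [598.2 153.8 183.1] F [-0.   0.6 -5.5] Tq [2.44 2.05 0.03] w 38.3
J [ 0.77  0.7  -0.79  1.5  -1.57 -1.48]
x [ 0.011 -0.     1.   ] y [-0.76  -0.65   0.009] z [ 0.65  -0.76  -0.007] grasp [585.9 168.3 183.2]
```

The sampler is held at 38.3 mm opening with 5.5 N of weight. Now I'll lift, pitch and carry it over the cradle.

servo_tool(
  turn=[
    [0,0,0],
    [0.066,0.056,0],
    [0.133,0.114,0],
    [0.133,0.114,0],
    [0.133,0.114,0],
  ],
  dp=[
    [0,0,0.04],
    [0,-0.01,0.04],
    [-0.01,-0.02,0.04],
    [-0.01,-0.03,0.02],
    [-0.01,-0.03,0],
  ],
  fingers=[0.03,0.03,0.03,0.03,0.03],
)

```text
clock: 9.15
position: [563.6, 59.8, 330.8]
ee_rot: [0.814, -0.368, 0.408, 0.188]
contact_force: [0.4, -1.7, -3.9]
gripper_width: 38.4
```

servo_tool(
  turn=[
    [0.133,0.114,0],
    [0.133,0.114,0],
    [0.133,0.114,0],
    [0.133,0.114,0],
    [0.133,0.114,0],
  ],
  dp=[
    [-0.01,-0.03,0],
    [-0.01,-0.03,0],
    [-0.01,-0.02,0],
    [-0.01,-0.02,0],
    [-0.01,-0.02,0],
  ],
  fingers=[0.03,0.03,0.03,0.03,0.03],
)

```text
clock: 9.78
position: [495.9, -66.6, 335.3]
ee_rot: [0.912, -0.411, 0.01, 0.001]
contact_force: [0.4, -1.1, -4.7]
gripper_width: 38.4
```

```bash
python3 st.py
```

```text
t 9.775 pos [495.9 -66.6 335.3] F [ 0.4 -1.1 -4.7] Tq [-0.21  0.06  0.02] w 38.4
J [ 0.2   0.1  -0.12  0.01 -1.34  0.52]
x [ 0.662 -0.749  0.019] y [-0.749 -0.662 -0.006] z [ 0.017 -0.01  -1.   ] grasp [495.5 -66.4 354.3]
```

servo_tool(
  turn=[
    [0.01,0.017,-0.15],
    [0,0,-0.15],
    [0,0,-0.15],
    [0,0,0],
    [0,0,0],
  ],
  dp=[
    [0,-0.002,-0.04],
    [0,-0.002,-0.04],
    [0,0,-0.04],
    [0,0,-0.04],
    [0,0,-0.03],
  ],
  fingers=[0.03,0.03,0.03,0.03,0.03],
)

```text
clock: 10.4
position: [485.4, -74.8, 146.1]
ee_rot: [0.79, -0.613, -0.004, -0.001]
contact_force: [1.2, 0.5, -5.3]
gripper_width: 38.3
```

servo_tool(
  turn=[
    [0,0,0],
    [0,0,0],
    [0,0,0],
    [0,0,0],
    [0,0,0],
  ],
  dp=[
    [0,0,-0.02],
    [0,0,0],
    [0,0,0],
    [0,0,0],
    [0,0,0],
  ],
  fingers=[0.03,0.03,0.03,0.03,0.03],
)

```text
clock: 11.02
position: [479.0, -75.1, 127.5]
ee_rot: [0.79, -0.613, -0.008, 0.001]
contact_force: [0.3, -0.1, -4.8]
gripper_width: 38.4
```

```bash
python3 st.py; python3 - <<'E'
from h import *
from scipy.spatial.transform import Rotation as R
s=read_state();w=get_image('wrist');d=get_image('side');t=get_image('top')
M=R.from_quat(s['ee_rot']).as_matrix();T=wristT(s,w)
g=s['position']-19*M[:,2]
for n,dd,TT in(('w',w,T),('s',d,d['world_from_camera']),('t',t,t['world_from_camera'])):
    print(n,[proj(dd,g+M[:,0]*a,TT).round(1).tolist() for a in(-88,-78,66,126)])
a=cv2.resize(d['img'][110:290,190:370],(540,540),interpolation=cv2.INTER_CUBIC)
b=w['img'][:384,120:380]; b=cv2.resize(b,(260,384)); c=np.zeros((540,800,3),np.uint8);c[:,:540]=a;c[:384,540:]=b
cv2.imwrite('pics/c5.png',c[:,:,::-1])
E
```

```text
t 11.025 pos [479.  -75.1 127.5] F [ 0.3 -0.1 -4.8] Tq [-0.05 -0.05 -0.03] w 38.4
J [ 0.17  0.26 -0.46 -0.01 -0.86  0.09]
x [ 0.249 -0.968 -0.011] y [-0.968 -0.249  0.012] z [-0.014  0.007 -1.   ] grasp [479.2 -75.3 146.5]
w [[255.2, 408.2], [255.2, 393.7], [254.4, 114.8], [253.9, -61.8]]
s [[276.4, 207.2], [278.3, 203.5], [302.8, 155.4], [311.9, 137.6]]
t [[244.1, 215.5], [247.9, 214.5], [301.4, 200.0], [323.6, 194.0]]
```

View pics/c5.png

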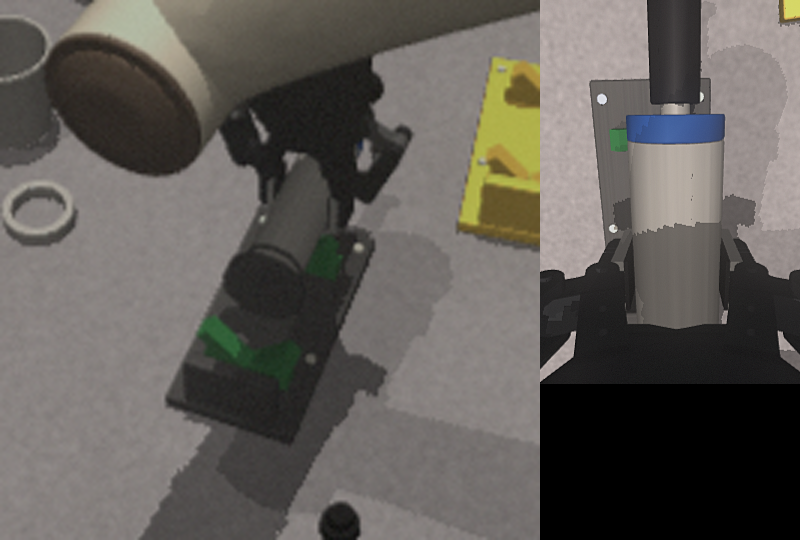

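Composite view: on the left (side camera), the sampler is held level above the cradle, foot at crop (265,285), handle away. On the right (wrist), the barrel is centred at about column 258 with the collar edge at row 114. The arm drifted about 17 mm in −x, so I'll correct that before lowering.

servo_tool(
  turn=[
    [-0.007,-0.014,0.024],
    [0,0,0],
    [0,0,0],
    [0,0,0],
    [0,0,0],
  ],
  dp=[
    [0.01,0.003,0],
    [0.009,0.002,0],
    [0,0,0],
    [0,0,-0.015],
    [0,0,0],
  ],
  fingers=[0.03,0.03,0.03,0.03,0.03],
)

```text
clock: 11.8
position: [499.8, -69.5, 111.6]
ee_rot: [0.798, -0.602, 0.0, 0.0]
contact_force: [0.0, 0.1, -4.3]
gripper_width: 38.1
```

```bash
cat > al.py <<'E'
from h import *
from scipy.spatial.transform import Rotation as R
s=read_state();w=get_image('wrist');M=R.from_quat(s['ee_rot']).as_matrix();T=wristT(s,w)
g=s['position']-19*M[:,2]
c=np.array([494.3,-63,55]);ya=np.radians(-74.2);X=np.array([np.cos(ya),np.sin(ya),0]);Y=np.array([-X[1],X[0],0])
print('grasp in cradle x,y,z',[(g-c)@v for v in(X,Y,np.array([0,0,1]))],'yaw err',np.degrees(np.arctan2(M[1,0],M[0,0])-ya))
print('pred collar front top',proj(w,g+66*M[:,0]-20*M[:,2],T).round(1),'back',proj(w,g+56*M[:,0]-20*M[:,2],T).round(1))
for a in(20,40,60): print('pred edges',a,proj(w,g+a*M[:,0]+20*M[:,1],T).round(1),proj(w,g+a*M[:,0]-20*M[:,1],T).round(1))
I=w['img'].astype(int);b=(I[...,2]-I[...,0]>50)&(I[...,2]-I[...,1]>30)
r,cc=np.where(b);print('blue rows',np.percentile(r,[2,50,98]),'cols',np.percentile(cc,[1,50,99]),b.sum())
E
python3 st.py;python3 al.py
```

```text
t 11.8 pos [499.8 -69.5 111.6] F [ 0.   0.1 -4.3] Tq [-0.02  0.02  0.01] w 38.1
J [ 0.18  0.31 -0.45  0.   -0.81  0.09]
x [ 0.275 -0.962  0.   ] y [-0.962 -0.275  0.   ] z [-0. -0. -1.] grasp [499.8 -69.5 130.6]
grasp in cradle x,y,z [np.float64(7.76839041920151), np.float64(3.5393782011592214), np.float64(75.59585429138713)] yaw err 0.13617940024401332
pred collar front top [254.  115.3] back [254.1 144.9]
pred edges 20 [299.5 221.4] [209.9 221.4]
pred edges 40 [301.3 177.5] [207.9 177.6]
pred edges 60 [303.2 129.9] [205.7 130. ]
blue rows [115. 128. 142.] cols [208. 253. 300.] 2573
```

servo_tool(
  turn=[
    [0,0,0],
    [0,0,0],
    [0,0,0],
    [0,0,0],
    [0,0,0],
  ],
  dp=[
    [-0.003,-0.001,-0.005],
    [0,0,-0.01],
    [0,0,-0.015],
    [0,0,0],
    [0,0,0],
  ],
  fingers=[0.03,0.03,0.03,0.03,0.03],
)

```text
clock: 12.48
position: [498.4, -70.6, 82.3]
ee_rot: [0.799, -0.602, 0.002, -0.001]
contact_force: [-0.4, 0.1, -5.1]
gripper_width: 38.3
```

```bash
python3 st.py;python3 al.py
```

```text
t 12.475 pos [498.4 -70.6  82.3] F [-0.4  0.1 -5.1] Tq [-0.01  0.01 -0.04] w 38.3
J [ 0.18  0.35 -0.49  0.   -0.73  0.09]
x [ 0.275 -0.961  0.002] y [-0.961 -0.275 -0.004] z [ 0.005 -0.001 -1.   ] grasp [498.3 -70.6 101.3]
grasp in cradle x,y,z [np.float64(8.434715705840803), np.float64(1.755599681963523), np.float64(46.27147474994631)] yaw err 0.18035666258485267
pred collar front top [254.  115.3] back [254.1 144.9]
pred edges 20 [299.5 221.4] [209.9 221.4]
pred edges 40 [301.3 177.5] [207.9 177.6]
pred edges 60 [303.2 129.9] [205.8 130. ]
blue rows [115. 128. 142.] cols [208. 253. 300.] 2601
```

Next I'll lower it slowly and watch the force.

servo_tool(
  turn=[
    [0,0,0],
    [0,0,0],
    [0,0,0],
    [0,0,0],
    [0,0,0],
  ],
  dp=[
    [-0.001,0,-0.007],
    [0,0,-0.008],
    [0,0,-0.008],
    [0,0,-0.006],
    [0,0,0],
  ],
  fingers=[0.03,0.03,0.03,0.03,0.03],
)

```text
clock: 13.15
position: [497.4, -70.6, 51.6]
ee_rot: [0.799, -0.602, 0.002, -0.001]
contact_force: [0.2, 0.3, -3.4]
gripper_width: 38.6
```

```bash
python3 st.py;python3 al.py|grep grasp
```

```text
t 13.15 pos [497.4 -70.6  51.6] F [ 0.2  0.3 -3.4] Tq [ 0.01 -0.01  0.01] w 38.6
J [ 0.18  0.39 -0.52  0.   -0.65  0.09]
x [ 0.275 -0.961  0.002] y [-0.961 -0.275 -0.005] z [ 0.005 -0.    -1.   ] grasp [497.3 -70.6  70.6]
grasp in cradle x,y,z [np.float64(8.124497827242646), np.float64(0.8548990571671045), np.float64(15.640188622408758)] yaw err 0.17946931420748155
```

servo_tool(
  turn=[
    [0,0,0],
    [0,0,0],
    [0,0,0],
    [0,0,0],
    [0,0,0],
  ],
  dp=[
    [0,0,-0.003],
    [0,0,-0.003],
    [0,0,-0.003],
    [0,0,0],
    [0,0,0],
  ],
  fingers=[0.03,0.03,0.03,0.03,0.03],
)

```text
clock: 13.82
position: [498.3, -70.5, 42.9]
ee_rot: [0.799, -0.602, 0.003, -0.002]
contact_force: [-0.6, -0.4, -4.3]
gripper_width: 38.2
```

servo_tool(
  turn=[
    [0,0,0],
    [0,0,0],
    [0,0,0],
    [0,0,0],
    [0,0,0],
  ],
  dp=[
    [0,0,-0.002],
    [0,0,0],
    [0,0,0],
    [0,0,0],
    [0,0,0],
  ],
  fingers=[0.03,0.03,0.03,0.03,0.03],
)

```text
clock: 14.45
position: [498.5, -70.5, 41.0]
ee_rot: [0.799, -0.602, 0.003, -0.002]
contact_force: [0.1, -0.2, -3.8]
gripper_width: 38.3
```

```bash
python3 st.py
```

```text
t 14.45 pos [498.5 -70.5  41. ] F [ 0.1 -0.2 -3.8] Tq [-0.01  0.01 -0.04] w 38.3
J [ 0.18  0.41 -0.53  0.   -0.62  0.09]
x [ 0.276 -0.961  0.002] y [-0.961 -0.276 -0.008] z [ 0.008 -0.    -1.   ] grasp [498.4 -70.5  60. ]
```

servo_tool(
  turn=[
    [0,0,0],
    [0,0,0],
    [0,0,0],
    [0,0,0],
    [0,0,0],
  ],
  dp=[
    [0,0,-0.002],
    [0,0,0],
    [0,0,0],
    [0,0,0],
    [0,0,0],
  ],
  fingers=[0.03,0.03,0.03,0.03,0.03],
)

```text
clock: 15.08
position: [498.5, -70.5, 38.9]
ee_rot: [0.799, -0.602, 0.003, -0.002]
contact_force: [0.5, 0.3, -3.7]
gripper_width: 38.5
```

servo_tool(
  turn=[
    [0,0,0],
    [0,0,0],
    [0,0,0],
    [0,0,0],
    [0,0,0],
  ],
  dp=[
    [0,0,-0.0015],
    [0,0,0],
    [0,0,0],
    [0,0,0],
    [0,0,0],
  ],
  fingers=[0.03,0.03,0.03,0.03,0.03],
)

```text
clock: 15.7
position: [498.5, -70.6, 37.9]
ee_rot: [0.799, -0.602, 0.003, -0.002]
contact_force: [-1.1, 0.2, -2.1]
gripper_width: 38.5
```

```bash
python3 st.py; python3 - <<'E'
from h import *
d=get_image('side');a=cv2.resize(d['img'][110:290,190:370],(720,720)[:2],interpolation=cv2.INTER_CUBIC)[60:640]
cv2.imwrite('pics/c6.png',a[:,:,::-1])
E
```

```text
t 15.7 pos [498.5 -70.6  37.9] F [-1.1  0.2 -2.1] Tq [-0.14  0.1  -0.02] w 38.5
J [ 0.18  0.42 -0.53  0.   -0.62  0.09]
x [ 0.276 -0.961  0.003] y [-0.961 -0.276 -0.008] z [ 0.008 -0.    -1.   ] grasp [498.4 -70.6  56.9]
```

View pics/c6.png

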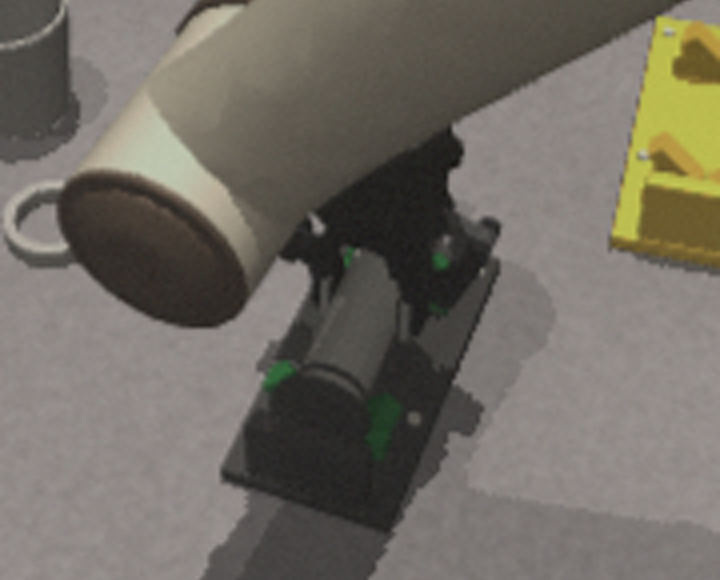

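The side view shows the foot dropped in behind the end wall (about (310,400)), between the wall and the green first saddle. The force has fallen from −4.5 N to −2.1 N, so it is touching the cradle. One more small step down, then release.

servo_tool(
  turn=[
    [0,0,0],
    [0,0,0],
    [0,0,0],
    [0,0,0],
    [0,0,0],
  ],
  dp=[
    [0,0,-0.0015],
    [0,0,0],
    [0,0,0],
    [0,0,0],
    [0,0,0],
  ],
  fingers=[0.03,0.03,0.03,0.03,0.03],
)

```text
clock: 16.38
position: [498.5, -70.6, 37.5]
ee_rot: [0.799, -0.602, 0.004, -0.002]
contact_force: [-1.2, 1.5, -0.1]
gripper_width: 38.3
```

```bash
python3 st.py
```

```text
t 16.375 pos [498.5 -70.6  37.5] F [-1.2  1.5 -0.1] Tq [-0.03  0.35 -0.1 ] w 38.3
J [ 0.18  0.42 -0.53  0.   -0.62  0.09]
x [ 0.276 -0.961  0.003] y [-0.961 -0.276 -0.008] z [ 0.008 -0.001 -1.   ] grasp [498.3 -70.6  56.5]
```

servo_tool(
  turn=[
    [0,0,0],
    [0,0,0],
    [0,0,0],
    [0,0,0],
    [0,0,0],
  ],
  dp=[
    [0,0,0],
    [0,0,0],
    [0,0,0],
    [0,0,0],
    [0,0,0],
  ],
  fingers=[0.045,0.055,0.065,0.07,0.07],
)

```text
clock: 17.0
position: [501.0, -70.3, 38.4]
ee_rot: [0.799, -0.601, 0.005, -0.004]
contact_force: [0.7, 0.7, 0.6]
gripper_width: 70.1
```

servo_tool(
  turn=[
    [0,0,0],
    [0,0,0],
    [0,0,0],
    [0,0,0],
    [0,0,0],
  ],
  dp=[
    [0,0,0.01],
    [0,0,0.02],
    [0,0,0.03],
    [0,0,0.03],
    [0,0,0.03],
  ],
  fingers=[0.07,0.07,0.07,0.07,0.07],
)

```text
clock: 17.62
position: [499.2, -70.7, 162.2]
ee_rot: [0.799, -0.601, 0.004, -0.002]
contact_force: [0.4, 0.3, -0.1]
gripper_width: 69.9
```

```bash
python3 st.py; python3 - <<'E'
from h import *
s=read_state();w=get_image('wrist');T=wristT(s,w)
cv2.imwrite('pics/w7.png',w['img'][:,:,::-1])
c=np.array([494.3,-63,55]);ya=np.radians(-74.2);X=np.array([np.cos(ya),np.sin(ya),0]);Y=np.array([-X[1],X[0],0])
for n,x,y,z in(('collar front top',74,0,20),('collar back top',64,0,20),('disc end top',134,0,16),('disc back',126,0,16),('grip L',102,10,0),('grip R',102,-10,0)): print(n,proj(w,c+X*x+Y*y+[0,0,z],T).round(1))
print([(q,[(r['box'],r['score']) for r in search_frame(q,'wrist')[:1]]) for q in('handle','sampler')])
E
```

```text
t 17.625 pos [499.2 -70.7 162.2] F [ 0.4  0.3 -0.1] Tq [-0.01 -0.04  0.01] w 69.9
J [ 0.18  0.24 -0.39  0.   -0.93  0.1 ]
x [ 0.277 -0.961  0.004] y [-0.961 -0.277 -0.008] z [ 0.009 -0.001 -1.   ] grasp [499.  -70.6 181.2]
collar front top [260.3 115.1]
collar back top [260.2 128.6]
disc end top [261.   28.1]
disc back [260.9  40.4]
grip L [247.9  78.4]
grip R [273.1  78.5]
[('handle', [([241.5, 27.7, 40.3, 88.1], 0.61)]), ('sampler', [([226.9, 29.3, 62.2, 270.5], 0.95)])]
```

View pics/w7.png

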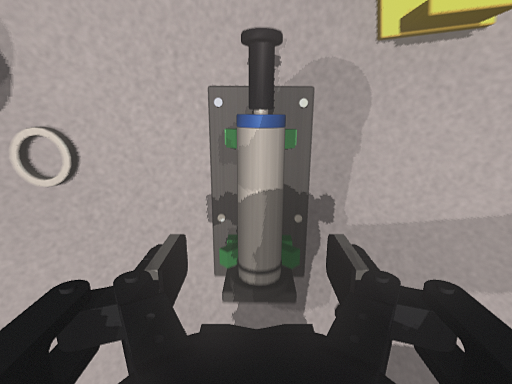

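The sampler lies in the cradle with the foot behind the first saddle. The collar front is at (261,114) and the handle end at row 28, both matching the model. The rod is still in. Now I'll go to the handle.

servo_tool(
  turn=[
    [0.001,0.009,0],
    [0,0,0],
    [0,0,0],
    [0,0,0],
    [0,0,0],
  ],
  dp=[
    [0.01,-0.04,0],
    [0.01,-0.04,0],
    [0.003,-0.01,-0.02],
    [0,0,-0.04],
    [0,0,0],
  ],
  fingers=[0.06,0.06,0.06,0.06,0.06],
)

```text
clock: 18.4
position: [521.4, -162.8, 99.5]
ee_rot: [0.799, -0.601, -0.001, -0.001]
contact_force: [0.4, 0.3, -0.3]
gripper_width: 60.0
```

```bash
python3 st.py; sed -n 4,6p al.py >/dev/null; python3 al.py | head -1; python3 - <<'E'
from h import *
s=read_state();w=get_image('wrist');T=wristT(s,w)
c=np.array([494.3,-63,55]);ya=np.radians(-74.2);X=np.array([np.cos(ya),np.sin(ya),0])
print([proj(w,c+X*x+[0,0,16],T).round(1).tolist() for x in(126,134)],[(r['box'],r['score']) for r in search_frame('handle','wrist')[:1]])
g=w['img'].mean(2)
for y in range(60,300,20):
    q=np.where(g[y,200:320]<45)[0]; print(y,(q.min()+200,q.max()+200,len(q)) if len(q) else None)
E
```

```text
t 18.4 pos [ 521.4 -162.8   99.5] F [ 0.4  0.3 -0.3] Tq [ 0.   -0.04 -0.04] w 60.0
J [-0.01  0.39 -0.36 -0.   -0.83  0.29]
x [ 0.278 -0.961 -0.002] y [-0.961 -0.278 -0.   ] z [-0.     0.002 -1.   ] grasp [ 521.4 -162.9  118.5]
grasp in cradle x,y,z [np.float64(103.49101815724417), np.float64(-1.0808947990013438), np.float64(63.48590987227058)] yaw err 0.3298687333545683
[[257.0, 189.4], [257.1, 176.5]] [([232.9, 167.0, 47.3, 95.6], 0.62)]
60 None
80 None
100 None
120 None
140 None
160 None
180 None
200 (np.int64(243), np.int64(274), 19)
220 (np.int64(242), np.int64(271), 30)
240 (np.int64(242), np.int64(319), 34)
260 (np.int64(219), np.int64(319), 16)
280 None
```

servo_tool(
  turn=[
    [0,0,0],
    [0,0,0],
    [0,0,0],
    [0,0,0],
    [0,0,0],
  ],
  dp=[
    [0.001,0,-0.02],
    [0,0,-0.02],
    [0,0,-0.015],
    [0,0,-0.007],
    [0,0,0],
  ],
  fingers=[0.06,0.06,0.06,0.06,0.06],
)

```text
clock: 19.18
position: [531.9, -162.0, 47.9]
ee_rot: [0.801, -0.599, 0.011, -0.007]
contact_force: [-0.3, -0.5, -0.4]
gripper_width: 59.7
```

```bash
python3 st.py; python3 al.py | head -1
```

```text
t 19.175 pos [ 531.9 -162.    47.9] F [-0.3 -0.5 -0.4] Tq [-0.02  0.06 -0.01] w 59.7
J [-0.    0.46 -0.4   0.   -0.68  0.29]
x [ 0.283 -0.959  0.008] y [-0.959 -0.283 -0.024] z [ 0.025 -0.001 -1.   ] grasp [ 531.4 -162.    66.9]
grasp in cradle x,y,z [np.float64(105.33016246020776), np.float64(8.736333841061818), np.float64(11.936478736752534)] yaw err 0.6558891183502474
```

servo_tool(
  turn=[
    [0.001,0.025,-0.011],
    [0,0,0],
    [0,0,0],
    [0,0,0],
    [0,0,0],
  ],
  dp=[
    [-0.01,0.001,0],
    [0,0,0],
    [0,0,-0.004],
    [0,0,-0.004],
    [0,0,0],
  ],
  fingers=[0.06,0.06,0.06,0.06,0.06],
)

```text
clock: 19.85
position: [522.2, -161.1, 41.2]
ee_rot: [0.798, -0.603, 0.001, -0.0]
contact_force: [-0.2, 0.7, 0.0]
gripper_width: 59.9
```

```bash
python3 st.py; python3 al.py | head -1
```

```text
t 19.85 pos [ 522.2 -161.1   41.2] F [-0.2  0.7  0. ] Tq [0.04 0.05 0.01] w 59.9
J [-0.    0.47 -0.42  0.   -0.68  0.28]
x [ 0.272 -0.962  0.001] y [-0.962 -0.272 -0.002] z [ 0.002 -0.    -1.   ] grasp [ 522.2 -161.1   60.2]
grasp in cradle x,y,z [np.float64(101.95986100356362), np.float64(0.14657339984455958), np.float64(5.174290006785519)] yaw err -0.0015161474203400339
```

Aligned. I'll go down 4 mm and close gently.

servo_tool(
  turn=[
    [0,0,0],
    [0,0,0],
    [0,0,0],
    [0,0,0],
    [0,0,0],
  ],
  dp=[
    [0,0,-0.004],
    [0,0,0],
    [0,0,0],
    [0,0,0],
    [0,0,0],
  ],
  fingers=[0.05,0.04,0.03,0.025,0.022],
)

```text
clock: 20.52
position: [522.5, -161.1, 37.0]
ee_rot: [0.798, -0.603, 0.001, -0.001]
contact_force: [-0.1, 0.0, 0.0]
gripper_width: 21.6
```

servo_tool(
  turn=[
    [0,0,0],
    [0,0,0],
    [0,0,0],
    [0,0,0],
    [0,0,0],
  ],
  dp=[
    [0,0,0],
    [0,0,0],
    [0,0,0],
    [0,0,0],
    [0,0,0],
  ],
  fingers=[0.015,0.01,0.01,0.01,0.01],
)

```text
clock: 21.15
position: [522.7, -161.1, 37.3]
ee_rot: [0.798, -0.603, 0.001, -0.001]
contact_force: [0.3, -0.2, -0.5]
gripper_width: 18.4
```

```bash
python3 st.py; python3 al.py | head -1
```

```text
t 21.15 pos [ 522.7 -161.1   37.3] F [ 0.3 -0.2 -0.5] Tq [ 0.05  0.01 -0.04] w 18.4
J [-0.    0.47 -0.42  0.   -0.67  0.28]
x [ 0.272 -0.962  0.001] y [-0.962 -0.272 -0.003] z [ 0.003 -0.001 -1.   ] grasp [ 522.6 -161.1   56.2]
grasp in cradle x,y,z [np.float64(102.06568783547428), np.float64(0.5784568929405768), np.float64(1.2499828131640456)] yaw err 0.005573973741065393Traceback (most recent call last):
  File "al.py", line 10, in <module>
    r,cc=np.where(b);print('blue rows',np.percentile(r,[2,50,98]),'cols',np.percentile(cc,[1,50,99]),b.sum())
                                       ~~~~~~~~~~~~~^^^^^^^^^^^^^
    return _quantile_unchecked(
        a, q, axis, out, overwrite_input, method, keepdims, weights)
    return _ureduce(a,
                    func=_quantile_ureduce_func,
    ...<5 lines>...
                    overwrite_input=overwrite_input,
                    method=method)
    r = func(a, **kwargs)
    result = _quantile(arr,
                       quantiles=q,
    ...<2 lines>...
                       out=out,
                       weights=wgt)
    previous = arr[previous_indexes]
               ~~~^^^^^^^^^^^^^^^^^^
IndexError: index 0 is out of bounds for axis 0 with size 0
```

servo_tool(
  turn=[
    [0,0,0],
    [0,0,0],
    [0,0,0],
    [0,0,0],
    [0,0,0],
  ],
  dp=[
    [0.0014,-0.0048,0],
    [0.0014,-0.0048,0],
    [0.0014,-0.0048,0],
    [0.0014,-0.0048,0],
    [0,0,0],
  ],
  fingers=[0.01,0.01,0.01,0.01,0.01],
)

```text
clock: 21.82
position: [527.1, -177.1, 37.0]
ee_rot: [0.797, -0.604, -0.002, -0.002]
contact_force: [-0.3, 3.3, 0.8]
gripper_width: 17.9
```

```bash
python3 st.py; python3 al.py 2>/dev/null| head -1
```

```text
t 21.825 pos [ 527.1 -177.1   37. ] F [-0.3  3.3  0.8] Tq [ 0.72  0.15 -0.01] w 17.9
J [-0.04  0.49 -0.39 -0.01 -0.69  0.32]
x [ 0.272 -0.962 -0.004] y [-0.962 -0.272 -0.001] z [-0.     0.005 -1.   ] grasp [ 527.1 -177.2   56. ]
grasp in cradle x,y,z [np.float64(118.78425112514493), np.float64(0.48240101273107666), np.float64(1.021541308852484)] yaw err -0.04498850832804333
```

servo_tool(
  turn=[
    [0,-0.003,0],
    [0,0,0],
    [0,0,0],
    [0,0,0],
    [0,0,0],
  ],
  dp=[
    [0.0014,-0.0048,0],
    [0.0014,-0.0048,0],
    [0.0014,-0.0048,0],
    [0.0014,-0.0048,0],
    [0.0014,-0.0048,0],
  ],
  fingers=[0.01,0.01,0.01,0.01,0.01],
)

```text
clock: 22.5
position: [532.6, -196.8, 36.8]
ee_rot: [0.797, -0.604, -0.003, -0.004]
contact_force: [-1.5, 6.2, 3.4]
gripper_width: 18.3
```

```bash
python3 st.py; python3 al.py 2>/dev/null| head -1;  python3 - <<'E'
from h import *
a=get_image('top');b=get_image('side')
c=np.array([494.3,-63,55]);ya=np.radians(-74.2);X=np.array([np.cos(ya),np.sin(ya),0])
for n,d in(('top',a),('side',b)): print(n,[(x,proj(d,c+X*x,d['world_from_camera']).round().tolist()) for x in(64,80,120,175)])
A=cv2.resize(a['img'][165:245,215:355],(700,400),interpolation=cv2.INTER_CUBIC)
cv2.imwrite('pics/c8.png',A[:,:,::-1])
E
```

```text
t 22.5 pos [ 532.6 -196.8   36.8] F [-1.5  6.2  3.4] Tq [2.01 0.23 0.06] w 18.3
J [-0.07  0.5  -0.36 -0.02 -0.71  0.36]
x [ 0.271 -0.962 -0.01 ] y [-0.962 -0.271 -0.002] z [-0.    0.01 -1.  ] grasp [ 532.6 -197.    55.8]
grasp in cradle x,y,z [np.float64(139.37996766179478), np.float64(0.3754995400145314), np.float64(0.7706920068334)] yaw err -0.05347647111489237
top [(64, [293.0, 196.0]), (80, [298.0, 194.0]), (120, [312.0, 190.0]), (175, [330.0, 185.0])]
side [(64, [291.0, 183.0]), (80, [294.0, 178.0]), (120, [299.0, 166.0]), (175, [306.0, 151.0])]
```

View pics/c8.png

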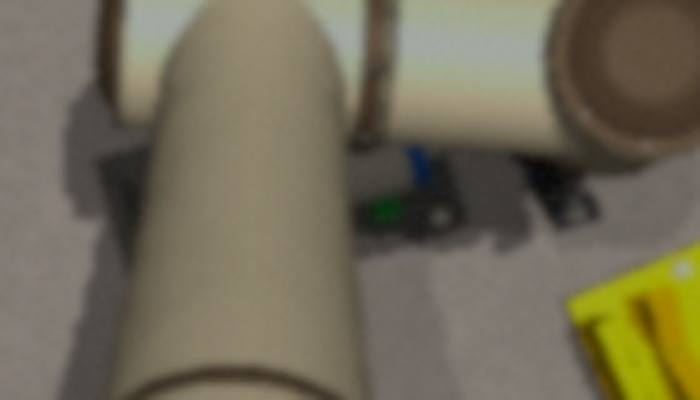

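The top crop shows the blue collar at about (418,165), which is about 6 mm forward of its rest position, so the foot has met the saddle. The rod is therefore out by about 31 mm. The tool is pushing the handle down by 3 N, so I'll level it, lift slightly and draw the last 10 mm.

servo_tool(
  turn=[
    [-0.012,0,0],
    [-0.006,0,0],
    [-0.003,0,0],
    [-0.003,0,0],
    [0,0,0],
  ],
  dp=[
    [0,-0.001,0.0005],
    [0.001,-0.0038,0.0003],
    [0.001,-0.0038,0],
    [0.001,-0.0038,0],
    [0,-0.0005,0],
  ],
  fingers=[0.01,0.01,0.01,0.01,0.01],
)

```text
clock: 23.28
position: [534.8, -205.1, 36.8]
ee_rot: [0.797, -0.604, 0.002, 0.004]
contact_force: [-0.4, 4.0, 1.5]
gripper_width: 18.1
```

```bash
python3 st.py; python3 al.py 2>/dev/null| head -1;  python3 - <<'E'
from h import *
s=read_state();w=get_image('wrist');T=wristT(s,w);cv2.imwrite('pics/w9.png',w['img'][:,:,::-1])
c=np.array([494.3,-63,55]);ya=np.radians(-74.2);X=np.array([np.cos(ya),np.sin(ya),0])
print([(x,z,proj(w,c+X*x+[0,0,z],T).round().tolist()) for x,z in((80,20),(80,0),(110,0),(140,0))])
for n in('wrist','top','side'):
    I=get_image(n)['img'].astype(int);m=(I[...,0]-I[...,1]>60)&(I[...,0]-I[...,2]>50)
    r,q=np.where(m);print(n,'red',m.sum(),(r.min(),r.max(),q.min(),q.max()) if m.any() else None)
E
```

```text
t 23.275 pos [ 534.8 -205.1   36.8] F [-0.4  4.   1.5] Tq [1.46 0.04 0.02] w 18.1
J [-0.08  0.51 -0.36  0.01 -0.71  0.34]
x [ 0.271 -0.963  0.008] y [-0.963 -0.271  0.004] z [-0.001 -0.009 -1.   ] grasp [ 534.8 -204.9   55.8]
grasp in cradle x,y,z [np.float64(147.602446960275), np.float64(0.37476572130635294), np.float64(0.8050916521550704)] yaw err -0.08690225708005841
[(80, 20, [256.0, 415.0]), (80, 0, [256.0, 378.0]), (110, 0, [256.0, 329.0]), (140, 0, [256.0, 276.0])]
wrist red 0 None
top red 150 (np.int64(0), np.int64(122), np.int64(104), np.int64(359))
side red 69 (np.int64(272), np.int64(298), np.int64(48), np.int64(75))
```

View pics/w9.png

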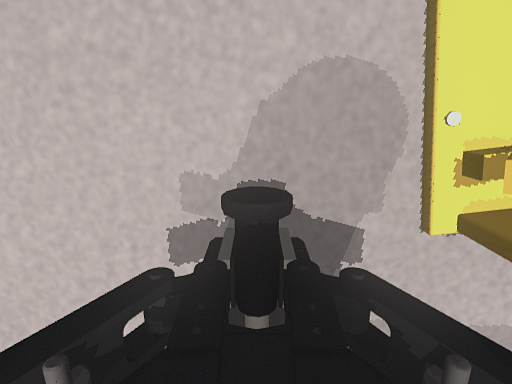

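The wrist view shows the handle gripped and level, with the end disc at rows 187–222 and the handle's inner end near row 318. I'll check slip and the collar position numerically.

```bash
python3 - <<'E'
from h import *
from scipy.spatial.transform import Rotation as R
s=read_state();w=get_image('wrist');T=wristT(s,w);M=R.from_quat(s['ee_rot']).as_matrix();g=s['position']-19*M[:,2]
print('F',s['contact_force'].round(1) if hasattr(s['contact_force'],'round') else s['contact_force'])
for a,z in((32,16),(24,16),(32,-16),(24,0),(-24,10),(-24,0)): print(a,z,proj(w,g+a*M[:,0]-z*M[:,2],T).round(1))
t=get_image('top');I=t['img'].astype(int);sub=I[180:215,285:325]
b=(sub[...,2]-sub[...,0]>25);r=(sub[...,0]-sub[...,2]>18)&(sub[...,0]-sub[...,1]>15)
for n,m in(('blue',b),('red',r)):
    y,x=np.where(m); print(n,m.sum(),(x.min()+285,x.max()+285,x.mean()+285,y.min()+180,y.max()+180,y.mean()+180) if m.any() else '')
c=np.array([494.3,-63,55]);ya=np.radians(-74.2);X=np.array([np.cos(ya),np.sin(ya),0]);Y=np.array([-X[1],X[0],0])
for x in(64,69,74,79): print(x,[proj(t,c+X*x+Y*y+[0,0,z],t['world_from_camera']).round(1).tolist() for y,z in((0,20),(-14,14))])
# bolt/saddle bias check: plate front right corner bolt
cv2.imwrite('pics/c10.png',cv2.resize(t['img'][175:220,280:335],(660,540),interpolation=cv2.INTER_CUBIC)[:,:,::-1])
E
```

```text
F [-0.1  6.1  2.5]
32 16 [254.4 206.9]
24 16 [254.4 226.4]
32 -16 [254.8 186.6]
24 0 [254.7 212.9]
-24 10 [254.8 320.5]
-24 0 [254.9 306.5]
blue 19 (np.int64(297), np.int64(300), np.float64(298.42105263157896), np.int64(194), np.int64(201), np.float64(197.6315789473684))
red 10 (np.int64(300), np.int64(302), np.float64(301.0), np.int64(193), np.int64(196), np.float64(194.5))
64 [[293.2, 195.6], [294.5, 200.6]]
69 [[294.9, 195.1], [296.2, 200.1]]
74 [[296.7, 194.6], [297.9, 199.6]]
79 [[298.4, 194.1], [299.6, 199.0]]
```

View pics/c10.png

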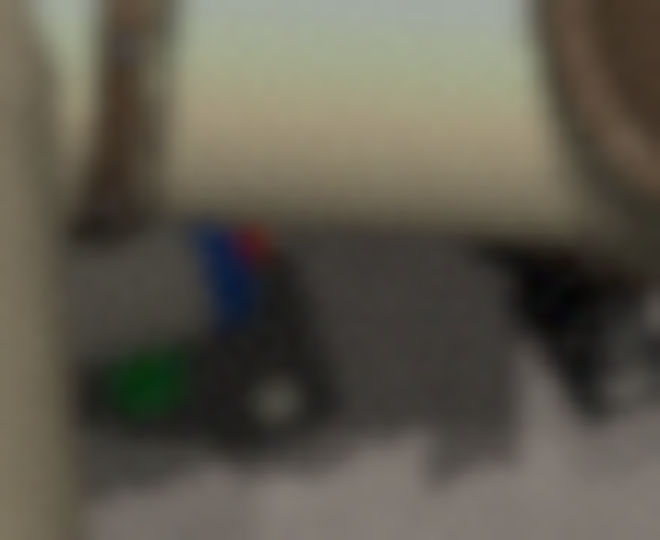

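The top crop shows the red band at (253,243) right beside the blue collar (225,270), about 3 px (roughly 7 mm) wide, so it is just about clear. The handle has not slipped in the grip. I'll add a final 1.5 mm, unload the vertical force slightly and hold.

servo_tool(
  turn=[
    [0.002,0,0],
    [0.002,0,0],
    [0,0,0],
    [0,0,0],
    [0,0,0],
  ],
  dp=[
    [0.0006,-0.002,0.001],
    [0.0003,-0.001,0.0005],
    [0,-0.0003,0],
    [0,-0.0003,0],
    [0,-0.0003,0],
  ],
  fingers=[0.01,0.01,0.01,0.01,0.01],
)

```text
clock: 24.25
position: [534.7, -205.2, 36.7]
ee_rot: [0.797, -0.604, -0.001, 0.001]
contact_force: [-0.4, 5.1, 1.7]
gripper_width: 18.3
```

```bash
python3 st.py; python3 al.py 2>/dev/null| head -1; python3 - <<'E'
from h import *
for k in range(2):
    t=get_image('top');I=t['img'].astype(int);sub=I[180:215,285:325]
    b=(sub[...,2]-sub[...,0]>25);r=(sub[...,0]-sub[...,2]>18)&(sub[...,0]-sub[...,1]>15)
    for n,m in(('blue',b),('red',r)):
        y,x=np.where(m); print(n,m.sum(),x.min()+285,x.max()+285,x.mean()+285,y.mean()+180)
    s=read_state();print(s['clock'],s['position'].__repr__(),np.round(s['contact_force'],1))
E
```

```text
t 24.25 pos [ 534.7 -205.2   36.7] F [-0.4  5.1  1.7] Tq [ 1.37  0.13 -0.06] w 18.3
J [-0.08  0.51 -0.35  0.   -0.72  0.36]
x [ 0.27  -0.963 -0.001] y [-0.963 -0.27   0.004] z [-0.004 -0.    -1.   ] grasp [ 534.8 -205.2   55.7]
grasp in cradle x,y,z [np.float64(147.80264491629063), np.float64(0.22778514596218105), np.float64(0.7351652422107122)] yaw err -0.12758245581282118
blue 20 297 300 298.3 197.3
red 11 300 302 301.09090909090907 194.36363636363637
24.35 array([ 534.67370505, -205.17093479,   36.73147394]) [-1.3  5.6  1.3]
blue 20 297 300 298.3 197.3
red 11 300 302 301.09090909090907 194.36363636363637
24.4 array([ 534.70809876, -205.17673885,   36.76872745]) [0.1 5.2 1.8]
```

```bash
python3 -c "
from bench import *
print(job_done()); s=read_state(); print(s['clock'],s['position'],s['contact_force'],s['gripper_width'])"
```

```text
the job is handed in; nothing more can be done
None
the job is handed in; nothing more can be done
```

I carried the sampler to the green cradle, laid it on its side with the foot behind the first saddle, and let go with the rod still in. I then gripped the black handle, drew the rod straight out, and handed the job in at about 24 s while holding it there. No verdict is reported.

**Last checks before handing in:**
- **Rod travel:** the tool moved about 45.7 mm. I put the sampler's slide forward to the saddle at 4–6 mm, so the rod is out roughly 40–42 mm. This is worked out, not measured directly.
- **Red band:** the top view shows it beside the blue collar, about 3 px wide, roughly 7 mm against its true 6 mm. At that resolution "just clear" is approximate.
- **Grip:** there was no sign of slip. The opening was 18.3 mm, the pull 5–6 N, and the arm and image were steady over the last readings.
- **Alignment:** the tool was level and within 0.3 mm sideways of the cradle axis.

**Not ideal:**
- The last 1.5 mm pull barely moved the arm, because the spring load absorbed it.
- The tool still pressed down on the handle with about 1.5 N.
- The top and side cameras disagreed by about 8 mm along y, so I used the wrist camera and the fit to all three.
- I did not re-check the other items on the bench after the moves; none were near the path.

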